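Complete the axle cluster in the parts tub

ROBOT

A 7-joint arm with a two-finger parallel gripper is mounted at the origin on the work surface. World frame = base frame: x ahead of the robot, y to its left, z up, the work surface at z = 0. Lengths are in m, angles in rad, forces in N, time in s.
With the tool pointing down it reaches from about 0.4 to 0.875 m from the base axis. Payload 19.3 kg.
Tool frame: the origin (TCP) lies at the very end of the fingers, on their centre line; the grasp point (between the pads) lies 19 mm behind it; z points along the fingers, y is the line along which they close (so a half turn about z gives the same grasp; the last joint's range is limited). The gripper opens to 85 mm and grips with 20 to 120 N. Pads are 22 mm wide; open, the fingers measure 114 mm over their backs; the gripper's body (76 mm by 85 mm) begins 54 mm behind the grasp point. The pads swing forward as they close: fully open they stand 13 mm farther back than shut.
Start: joints at [-1.17, 0.521, -0.036, 1.599, 0.021, 1.021, -0.113], TCP at [0.284, 0.557, 0.203] pointing down, gripper open.
Joint ranges: [-2.91, 2.91], [-0.3, 2.13], [-1.5, 1.42], [0.17, 2.43], [-1.26, 4.41], [0.16, 1.93], [-2.52, 2.52]. Speed limits (rad/s): [1.89, 1.89, 2.39, 2.39, 3.01, 3.01, 3.01].

INTERFACE

Orientations are given as [roll, pitch, yaw] about the fixed x, y, z axes, in that order (R = Rz(yaw) Ry(pitch) Rx(roll)).
In Python, from workcell import bot, imaging gives the robot as it stands.
- The arm moves only by the tool carry_out, never from a script. Its argument "increments" is a list of rows, each an object of numbers: "tx", "ty", "tz": the shift along the tool's x, y, z in mm; "roll": the turn about the tool's z in rad; "grip": the gripper's target within -1 to 1 (fully open at 1, half-way at 0, shut at -1). In form: [{"tx": .., "ty": .., "tz": .., "roll": .., "grip": ..}, ...]. A call has exactly 8 rows; each row is the pose to reach, as a shift and turn from the pose commanded when the call began, along the tool's axes at that moment; what a row does not reach only later rows make up. A row lasts 1/12 s, in which the tool goes at most 41.7 mm and 7.16 degrees, less where a joint would pass 70% of its speed; a pose out of reach is approached as far as the arm can. A call with a gripper value outside its range is refused whole. The fingers move at their own pace and stop on an object; "squeeze" is the grip in N (left out, the last holds). Time passes only in rows, so rows that repeat a pose let the fingers close, or fill a call up. It gives the time, the measured TCP pose, the force, the opening and the grip force at its end, in the units of the state.
- bot.state(): the state, without advancing time (a new reading comes with each control period).
- imaging.capture(name): name is "scene" or "top" or "wrist"; returns the picture (400x640x3 uint8, red, green, blue); there is no depth.
- imaging.camera_model(name): a dict with "fovy" (degrees; the focal length in pixels is half the picture's height over the tangent of half this angle, whatever the lens; pixels are square), "cx", "cy" (the principal point, pixels), "k1" (the pictures are not rectified: a ray, as slopes to the right and down, at radius r is drawn at 1 + k1 r^2 times it, then the intrinsics apply), "R" (3x3) and "t" (3): a world point X has camera coordinates R X + t; the wrist camera has in their place "T_tool_cam" (4x4, takes a point from camera to tool coordinates, whose origin is the TCP and whose axes are the flange's). Camera axes: x right, y down, z forward; pixel columns grow to the right and rows downward; lengths in m; the calibration is good to about 2 mm. A picture is of the moment at which its call begins: read the wrist's pose just before it. camera_model takes no time and is no camera call.
- bot.finish_job(): hands the job in; it is judged then, once.
The state is a dict: "clock": time; "q": joint angles; "qd": joint speeds; "joint_torque": joint torques, N m; "ee_pos": TCP position; "orientation": TCP orientation; "force": force on the tool from outside, world axes, zero at the start; "moment": the same for the moment, N m; "opening": finger opening in m; "gripper_force": force on a finger pad.
Only numpy, scipy, OpenCV 4.12 (cv2) and the standard library are available. Lean on these libraries where they do the work, as an engineer would, in place of code of your own. Each camera call takes 0.05 s, during which the arm holds its last target. There are 200 camera calls.

TASK

Five short rods already stand in the round grey tub with two places left empty in the ring around the middle one. Take the two long axles from the bench, the tall round rods exactly as thick as the short rods in the tub, and stand one upright in each empty place, so that seven rods form a hexagonal cluster. Lower them until they stand on the tub's floor before letting go; do not drop them or knock them over.

Things in the scene. Friction and masses are not known exactly. Their poses are not given: they have to be found in the camera images.
- axle_1: Long axle: plain solid round aluminium rod, 28 mm diameter, 120 mm tall, 0.14 to 0.28 kg, standing upright and loose on the bench. Origin: centre of its underside; z up along the rod. Bystanders not to take: a thicker (44 mm) and a slimmer (18 mm) rod, both 120 mm tall, and a spare short rod (28 mm, 50 mm tall). Tall rods on the bench are over 100 mm apart, axis to axis.
- axle_2: The other long axle, just like axle_1: 28 mm diameter, 120 mm tall, upright on the bench; origin at the centre of its underside, z up.
- gap_1 (a point): One empty place in the round grey tub: the point on its inner floor, 6 mm above the bench, for the axle's underside centre; z up. The tub is fixed; outer diameter 122 mm, inner 112, rim 45 mm above the bench. In it stand five loose short rods (28 mm diameter, tops 56 mm above the bench): one in the middle, four around, axes 37 mm apart. The place is 37 mm from the tub's centre.
- gap_2 (a point): The other empty place, opposite gap_1 across the middle rod: 74 mm from gap_1, tub centre half-way between. Also on the tub's inner floor, z up. An axle standing in either place has about 9 mm free to each neighbouring rod and 5 mm to the wall; the short rods slide if nudged.
Not all that is in view belongs to the job. Leave any orange look-alike of the part that bears gap_1 alone. What is shaped like the axle_1 but turquoise is not meant.

How it is judged:
By the outcome, as a careful person would: the job done as asked, in the order asked, and still so for the second after the job is handed in, with the robot touching nothing.
It also fails if it takes over 67 s, if anything falls off the work surface, if the arm or the gripper's body presses on something with over 40 N, if the wrist force passes 120 N, or if a joint passes its speed limit or range.

## Working session

There is one attempt and no reset: what is moved stays moved. The work goes in short steps, Python scripts to look and compute and a tool call to move; the robot and the scene stay as the last step left them, time stands still between calls to the robot, and variables do not carry over. Pictures are saved under pics/ and viewed, at most 10 in all, crops included, and the job is handed in when it is done.

Besides the shell and the picture viewer there is one more tool, called after "Call:" by a JSON object that holds its "method" and its "body", one argument or row to a line. carry_out: Moves the arm, as the interface text tells. Its arguments: {"type":"object","properties":{"increments":{"type":"array","items":{"type":"object","properties":{"tx":{"type":"number"},"ty":{"type":"number"},"tz":{"type":"number"},"roll":{"type":"number"},"grip":{"type":"number"}}}},"squeeze":{"type":"number"}},"required":["increments"]}

```bash
mkdir -p pics
cat > h.py <<'E'
import numpy as np, cv2
from workcell import bot, imaging
from scipy.spatial.transform import Rotation as Ro
def cam(name):
    m=imaging.camera_model(name); f=200/np.tan(np.radians(m["fovy"])/2)
    if "R" in m: R,t=np.array(m["R"]),np.array(m["t"])
    else:
        s=bot.state(); T=np.eye(4); T[:3,:3]=Ro.from_euler("xyz",s["orientation"]).as_matrix(); T[:3,3]=s["ee_pos"]
        W=np.linalg.inv(T@np.array(m["T_tool_cam"])); R,t=W[:3,:3],W[:3,3]
    return dict(R=R,t=t,K=np.array([[f,0,m["cx"]],[0,f,m["cy"]],[0,0,1]]),d=np.array([m["k1"],0,0,0,0.]))
def unproj(c,uv,z):
    p=cv2.undistortPoints(np.array(uv,float).reshape(-1,1,2),c["K"],c["d"]).reshape(-1,2)
    r=np.c_[p,np.ones(len(p))]@c["R"]; o=-c["R"].T@c["t"]
    return o+r*((z-o[2])/r[:,2])[:,None]
def proj(c,X): return cv2.projectPoints(np.array(X,float).reshape(-1,1,3),cv2.Rodrigues(c["R"])[0],c["t"],c["K"],c["d"])[0].reshape(-1,2)
def save(n,im): cv2.imwrite(f"pics/{n}.png",im[...,::-1])
E
python3 - <<'E'
from h import *
for n in("top","scene"):
    im=imaging.capture(n); np.save(n,im); save(n,im)
    c=cam(n); print(n,(-c["R"].T@c["t"]).round(3),c["K"][0,0],c["d"][0]); print(c["R"].round(2))
s=bot.state(); print(s)
E
```

```text
top [ 0.328 -0.012  0.966] 444.23558158099144 -0.060592373489851276
[[-0.05 -1.   -0.01]
 [-0.98  0.05 -0.2 ]
 [ 0.2  -0.   -0.98]]
scene [0.812 0.53  0.899] 488.37235038195087 -0.032939543395412316
[[-0.86  0.5  -0.01]
 [ 0.41  0.7  -0.58]
 [-0.28 -0.51 -0.81]]
{'clock': 0.1, 'q': array([-1.17023881,  0.52194339, -0.03634011,  1.5999438 ,  0.02118985,
        1.02110158, -0.11278012]), 'qd': array([ 1.26879082e-03, -4.03279205e-04,  1.50337076e-03, -5.52950558e-04,
        4.69900687e-04,  3.29829529e-05, -8.60562010e-05]), 'joint_torque': array([ 4.32041968e-03, -9.28476548e+01,  1.98462121e+00, -3.70531762e+01,
        1.82099396e-02,  5.55989012e-03,  6.66053734e-05]), 'ee_pos': array([0.28334918, 0.55671106, 0.2026926 ]), 'orientation': array([-3.14058255e+00,  5.57786053e-05,  2.67084962e+00]), 'force': array([-0.36593573,  1.25613563, -0.54918014]), 'moment': array([-0.0495192 , -0.02383236,  0.00329597]), 'gripper_force': 0.0, 'opening': 0.08524824359378749}
```

View pics/top.png

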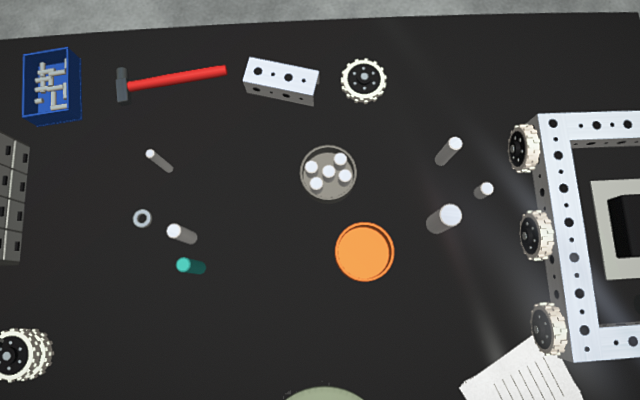

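View pics/scene.png

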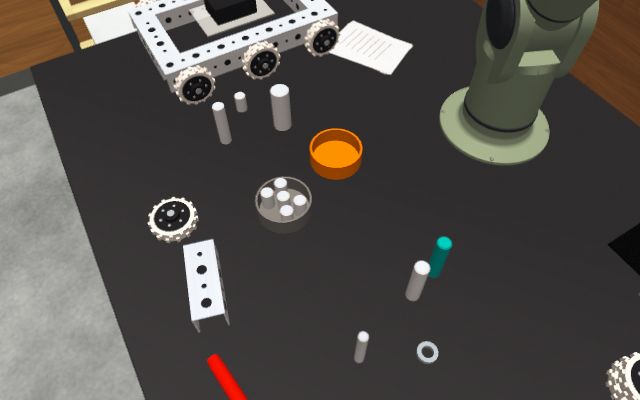

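Top view, candidates: slim rod (150,154), white rod (174,231), turquoise rod (184,265), rod (455,143), short rod (487,188) and thick rod (450,215). The grey tub is at (328,172) and the orange look-alike at (364,251). (174,231) and (455,143) look like the axles. I'll measure their diameters and heights, then confirm in a crop.

```bash
cat > m.py <<'E'
from h import *
def blobs(n,z0,box=None,thr=205):
    im=np.load(n+".npy"); g=im.min(2); 
    k,l,st,ce=cv2.connectedComponentsWithStats((g>thr).astype(np.uint8))
    out=[]
    for i in range(1,k):
        if 15<st[i,4]<900:
            cs=max(cv2.findContours((l==i).astype(np.uint8),0,1)[0],key=len)
            out.append((ce[i],st[i,4],st[i,2:4]))
    return out
E
python3 - <<'E'
from m import *
for n in("top","scene"):
    c=cam(n)
    for ce,a,wh in blobs(n,0):
        P=unproj(c,[ce,ce+[1,0],ce+[0,1]],.12)
        q=unproj(c,[ce],.056)[0]
        J=abs(np.cross((P[1]-P[0])[:2],(P[2]-P[0])[:2])); d=2*np.sqrt(a*J/np.pi)*1000
        if n=="top" and not(130<ce[0]<500 and 120<ce[1]<290): continue
        print(n,ce.round(1),a,wh,"z.12",P[0][:2].round(4),"z.056",q[:2].round(4),"d(.12) %.1f"%d)
t=np.load("top.npy"); a=cv2.resize(t[120:290,130:230],None,fx=3.5,fy=3.5,interpolation=2); b=cv2.resize(t[120:290,400:500],None,fx=3.5,fy=3.5,interpolation=2)
save("crop",np.hstack([a,b])[:600])
E
```

```text
top [454.9 142.8] 123 [13 13] z.12 [ 0.6041 -0.2902] z.056 [ 0.625  -0.3113] d(.12) 25.9
top [149.8 153. ] 42 [7 7] z.12 [0.6119 0.3229] z.056 [0.6334 0.3482] d(.12) 15.2
top [339.8 158.5] 107 [12 12] z.12 [ 0.5817 -0.0575] z.056 [ 0.6009 -0.061 ] d(.12) 23.6
top [311.1 166.3] 110 [13 12] z.12 [ 0.5684 -0.    ] z.056 [0.5866 0.0009] d(.12) 23.8
top [328.4 170.7] 113 [12 12] z.12 [ 0.5577 -0.0337] z.056 [ 0.5751 -0.0353] d(.12) 24.0
top [344.6 175. ] 109 [12 11] z.12 [ 0.5475 -0.0652] z.056 [ 0.5642 -0.0692] d(.12) 23.5
top [315.8 182.8] 114 [12 12] z.12 [ 0.5343 -0.0078] z.056 [ 0.5499 -0.0075] d(.12) 23.9
top [486.9 188. ] 104 [12 11] z.12 [ 0.5085 -0.3434] z.056 [ 0.5222 -0.3686] d(.12) 23.1
top [450.4 214.5] 330 [20 20] z.12 [ 0.4594 -0.2655] z.056 [ 0.4693 -0.2848] d(.12) 40.1
top [173.3 230.3] 132 [13 13] z.12 [0.453  0.2714] z.056 [0.4625 0.2928] d(.12) 25.3
scene [200.1  12.9] 146 [17 14] z.12 [ 0.5057 -0.6442] z.056 [ 0.4805 -0.7406] d(.12) 48.4
scene [279.1  89.9] 172 [17 13] z.12 [ 0.463  -0.2619] z.056 [ 0.4343 -0.3269] d(.12) 41.6
scene [239.1  95.1] 55 [10  7] z.12 [ 0.5
[... 549 characters left out ...]
 z.056 [ 0.8033 -0.0989] d(.12) 49.7
scene [286.1 210.1] 101 [13 11] z.12 [0.6074 0.0438] z.056 [0.5906 0.0039] d(.12) 23.9
scene [421.8 267.3] 152 [15 14] z.12 [0.4578 0.2742] z.056 [0.4287 0.2532] d(.12) 26.0
scene [362.9 336.1] 67 [9 9] z.12 [0.6162 0.3256] z.056 [0.6001 0.3088] d(.12) 15.2
scene [629.7 373. ] 348 [25 48] z.12 [0.2891 0.5897] z.056 [0.2461 0.5946] d(.12) 33.0
scene [614.2 373.8] 40 [ 8 10] z.12 [0.3112 0.5778] z.056 [0.2701 0.5817] d(.12) 11.2
scene [617.4 387.5] 36 [8 9] z.12 [0.3235 0.5947] z.056 [0.2834 0.6   ] d(.12) 10.4<stdin>:7: DeprecationWarning: Arrays of 2-dimensional vectors are deprecated. Use arrays of 3-dimensional vectors instead. (deprecated in NumPy 2.0)
```

View pics/crop.png

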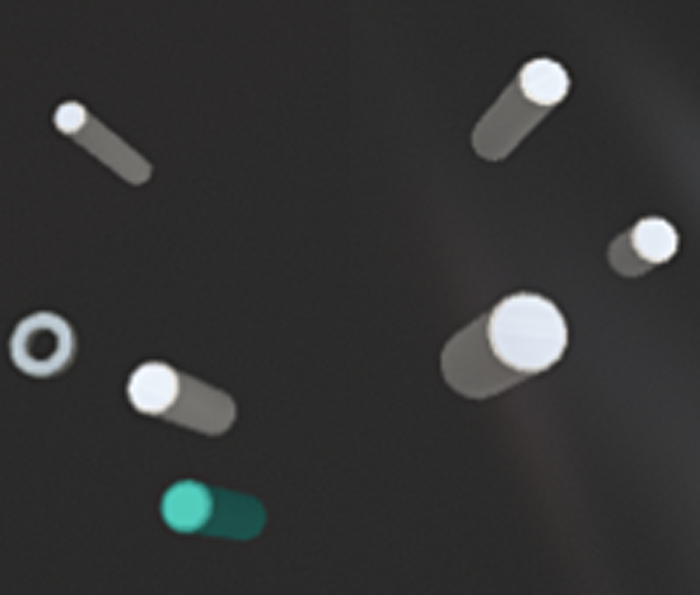

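The crop shows the two 28 mm tall rods, white at (174,231) left and (455,143) right. They measure 25–26 mm against 15 mm for the slim rod and 40 mm for the thick one, and z=0.12 agrees in both views to within 5 mm. The turquoise rod at (184,265), the thick rod, the slim rod and the short spare (487,188) are all excluded. The axles are A1≈(0.455,0.273) and A2≈(0.606,-0.289). The tub centre is ≈(0.577,-0.034), with the gaps along about 12°. I'll move above A1.

Call:
{"method": "carry_out", "body": {
  "increments": [
    {"tx": -35, "ty": -22, "tz": -10, "roll": -0.1, "grip": 1},
    {"tx": -70, "ty": -44, "tz": -10, "roll": -0.2, "grip": 1},
    {"tx": -106, "ty": -66, "tz": -10, "roll": -0.3, "grip": 1},
    {"tx": -141, "ty": -88, "tz": -10, "roll": -0.4, "grip": 1},
    {"tx": -176, "ty": -110, "tz": -10, "roll": -0.5, "grip": 1},
    {"tx": -212, "ty": -132, "tz": -10, "roll": -0.6, "grip": 1},
    {"tx": -247, "ty": -154, "tz": -10, "roll": -0.68, "grip": 1},
    {"tx": -282, "ty": -175, "tz": -10, "roll": -0.68, "grip": 1}
  ]
}}

```text
clock: 0.77
ee_pos: [0.456, 0.271, 0.2131]
orientation: [-3.141, -0.0, -2.927]
force: [1.2, 0.7, -1.2]
opening: 0.0851
gripper_force: 0.0
```

```bash
cat >> h.py <<'E'
def go(x,y,z=None):
    "shift in tool axes (mm) from measured pose to world point"
    s=bot.state(); p=np.array(s["ee_pos"]); R=Ro.from_euler("xyz",s["orientation"]).as_matrix()
    d=np.array([x,y,p[2] if z is None else z])-p
    return (R.T@d*1000).round(1)
def tops(im,c,z,thr=190,amin=60):
    k,l,st,ce=cv2.connectedComponentsWithStats((im.min(2)>thr).astype(np.uint8)); f=c["K"][0,0]
    o=-c["R"].T@c["t"]
    for i in range(1,k):
        if st[i,4]>amin:
            P=unproj(c,[ce[i]],z)[0]; dep=(c["R"]@P+c["t"])[2]
            print(ce[i].round(1),st[i],"xy",P[:2].round(4),"d %.1f"%(2*np.sqrt(st[i,4]/np.pi)*dep/f*1000))
E
python3 - <<'E'
from h import *
s=bot.state(); print(s["clock"],s["ee_pos"].round(4),s["orientation"].round(4),s["q"].round(2))
c=cam("wrist"); im=imaging.capture("wrist"); save("w1",im); print(np.array(imaging.camera_model("wrist")["T_tool_cam"]).round(3))
tops(im,c,.12); print(go(.4554,.2728))
E
```

```text
0.7667 [0.456  0.271  0.2131] [-3.1415e+00 -3.0000e-04 -2.9268e+00] [-0.55  0.36 -0.12  1.83  0.05  0.95  1.09]
[[ 0.    -0.951 -0.31   0.08 ]
 [ 1.    -0.     0.002 -0.   ]
 [-0.002 -0.31   0.951 -0.171]
 [ 0.     0.     0.     1.   ]]
[323.7 181.9] [ 306  151   37   60 1673] xy [0.4459 0.2695] d 35.3
[ 35.6 217.7] [   0  168   77  104 5253] xy [0.5269 0.0395] d 64.7
[407.4 223.6] [390 206  36  35 742] xy [0.4652 0.3423] d 24.5
[632.3 239.9] [622 213  18  48 207] xy [0.4383 0.5439] d 13.2
[615.8 277.7] [599 255  37  52 333] xy [0.4758 0.5464] d 17.4
[200.4 280.5] [193 270  16  26  77] xy [0.5528 0.1855] d 8.3
[448.5 280.7] [437 270  26  27 124] xy [0.5081 0.3923] d 10.6
[339.5 332.3] [ 330  290   22   81 1301] xy [0.5787 0.3132] d 36.1
[632.5 305.7] [625 291  15  29 127] xy [0.5003 0.5807] d 11.1
[588.3 320.3] [577 305  22  35 117] xy [0.5229 0.541 ] d 10.8
[ 15.1 344.9] [   0  313   34   67 1251] xy [0.6733 0.005 ] d 36.3
[175.4 323.7] [165 317  19  14 153] xy [0.6029 0.1671] d 12.3
[470.2 323.6] [463 318  18  13 151] xy [0.5463 0.427 ] d 12.2
[611.8 342.8] [599 322  27  43 202] xy [0.5435 0.581 ] d 14.6
[ 3.2 10.6 -0. ]
```

View pics/w1.png

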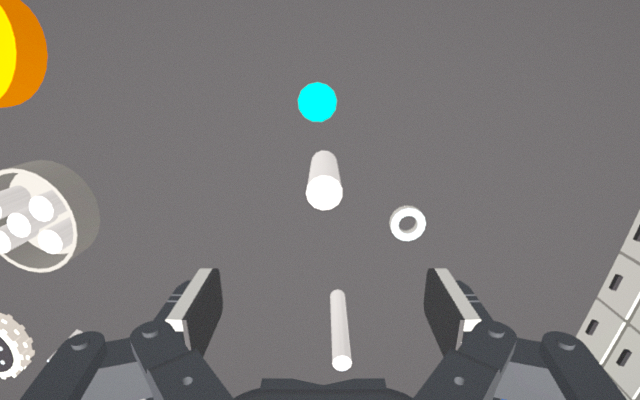

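Wrist view: A1's top at (324,192), turquoise at (317,102), tub on the left at (50,215). The arm was still settling, so I'll unproject the top again.

Run:
```python
from h import *
s=bot.state(); print(s["ee_pos"].round(4),s["orientation"].round(3))
c=cam("wrist"); im=imaging.capture("wrist")
h=cv2.HoughCircles(cv2.medianBlur((im.min(2)>225).astype(np.uint8)*255,5)[130:260,270:380],3,1.5,30,param1=100,param2=8,minRadius=14,maxRadius=22)
print(h); print(unproj(c,[h[0][0][:2]+[270,130]],.12), im[192,324],im[170,324], im[150:205:3,320].min(1))
s=bot.state(); print(s["ee_pos"].round(4),go(.4554,.2728))
```

```text
[0.4606 0.2631 0.2131] [-3.138e+00  1.000e-03 -2.939e+00]
[[[63.75 57.75 17.6 ]]]
[[0.45368789 0.26997425 0.12      ]] [255 255 255] [227 223 220] [111 112 178 202 210 212 219 222 221 219 255 255 255 255 255 255 226 109
 109]
[0.4588 0.2666 0.2131] [ 2.1  6.8 -0. ]
```

Call:
{"method": "carry_out", "body": {
  "increments": [
    {"tx": 1, "ty": -1, "tz": 15, "grip": 1},
    {"tx": 1, "ty": -1, "tz": 40, "grip": 1},
    {"tx": 1, "ty": -1, "tz": 65, "grip": 1},
    {"tx": 1, "ty": -1, "tz": 90, "grip": 1},
    {"tx": 1, "ty": -1, "tz": 112, "grip": 1},
    {"tx": 1, "ty": -1, "tz": 128, "grip": 1},
    {"tx": 1, "ty": -1, "tz": 138, "grip": 1},
    {"tx": 1, "ty": -1, "tz": 142, "grip": 1}
  ]
}}

```text
invalid input
```

Call:
{"method": "carry_out", "body": {
  "increments": [
    {"grip": 1},
    {"grip": 1},
    {"grip": 0.5},
    {"grip": 0.2},
    {"grip": 0},
    {"grip": -0.1},
    {"grip": -0.2},
    {"grip": -0.25}
  ],
  "squeeze": 40
}}

```text
invalid input
```

Run:
```python
from h import *
im=imaging.capture("wrist"); s=bot.state();print(s); save("w2",im)
```

```text
{'clock': 0.9167, 'q': array([-0.5538771 ,  0.36281665, -0.11924564,  1.83238173,  0.05298111,
        0.9499097 ,  1.07802227]), 'qd': array([-0.06329344,  0.00505796, -0.04688311, -0.0055868 , -0.00820523,
       -0.00110561, -0.03895847]), 'joint_torque': array([  5.8063446 , -75.74771404,   3.81241187, -34.87039089,
         0.45837318,   0.09751857,   1.2003044 ]), 'ee_pos': array([0.45708096, 0.26991917, 0.21306236]), 'orientation': array([-3.14061032e+00, -6.06057930e-05, -2.93807815e+00]), 'force': array([ 0.00228971,  1.00687673, -0.49104139]), 'moment': array([0.05179455, 0.01370089, 0.06512475]), 'gripper_force': 0.0, 'opening': 0.08546800733399151}
```

View pics/w2.png

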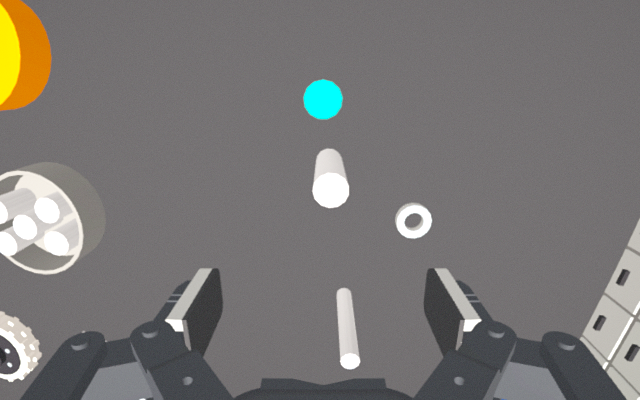

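Both calls were refused and nothing moved, since every row needs all its fields. The view is unchanged, with A1 at (331,190).

Call:
{"method": "carry_out", "body": {
  "increments": [
    {"tx": 1, "ty": -1, "tz": 15, "roll": 0, "grip": 1},
    {"tx": 1, "ty": -1, "tz": 40, "roll": 0, "grip": 1},
    {"tx": 1, "ty": -1, "tz": 65, "roll": 0, "grip": 1},
    {"tx": 1, "ty": -1, "tz": 90, "roll": 0, "grip": 1},
    {"tx": 1, "ty": -1, "tz": 112, "roll": 0, "grip": 1},
    {"tx": 1, "ty": -1, "tz": 128, "roll": 0, "grip": 1},
    {"tx": 1, "ty": -1, "tz": 138, "roll": 0, "grip": 1},
    {"tx": 1, "ty": -1, "tz": 142, "roll": 0, "grip": 1}
  ]
}}

```text
clock: 1.58
ee_pos: [0.4536, 0.2722, 0.0698]
orientation: [-3.141, -0.002, -2.931]
force: [0.2, 0.0, 0.4]
opening: 0.0852
gripper_force: 0.0
```

Call:
{"method": "carry_out", "body": {
  "increments": [
    {"tx": 0, "ty": 0, "tz": 0, "roll": 0, "grip": 0.6},
    {"tx": 0, "ty": 0, "tz": 0, "roll": 0, "grip": 0.3},
    {"tx": 0, "ty": 0, "tz": 0, "roll": 0, "grip": 0.1},
    {"tx": 0, "ty": 0, "tz": 0, "roll": 0, "grip": 0},
    {"tx": 0, "ty": 0, "tz": 0, "roll": 0, "grip": -0.1},
    {"tx": 0, "ty": 0, "tz": 0, "roll": 0, "grip": -0.2},
    {"tx": 0, "ty": 0, "tz": 0, "roll": 0, "grip": -0.3},
    {"tx": 0, "ty": 0, "tz": 0, "roll": 0, "grip": -0.4}
  ],
  "squeeze": 40
}}

```text
clock: 2.25
ee_pos: [0.455, 0.2721, 0.0716]
orientation: [3.141, 0.001, -2.933]
force: [-0.0, -1.0, 4.4]
opening: 0.0262
gripper_force: 37.0
```

Call:
{"method": "carry_out", "body": {
  "increments": [
    {"tx": 0, "ty": 0, "tz": 0, "roll": 0, "grip": -0.6},
    {"tx": 0, "ty": 0, "tz": 0, "roll": 0, "grip": -0.8},
    {"tx": 0, "ty": 0, "tz": 0, "roll": 0, "grip": -1},
    {"tx": 0, "ty": 0, "tz": 0, "roll": 0, "grip": -1},
    {"tx": 0, "ty": 0, "tz": 0, "roll": 0, "grip": -1},
    {"tx": 0, "ty": 0, "tz": 0, "roll": 0, "grip": -1},
    {"tx": 0, "ty": 0, "tz": 0, "roll": 0, "grip": -1},
    {"tx": 0, "ty": 0, "tz": 0, "roll": 0, "grip": -1}
  ],
  "squeeze": 40
}}

```text
clock: 2.92
ee_pos: [0.455, 0.272, 0.0716]
orientation: [3.141, 0.001, -2.933]
force: [0.2, -1.1, 6.7]
opening: 0.0262
gripper_force: 39.0
```

Call:
{"method": "carry_out", "body": {
  "increments": [
    {"tx": 0, "ty": 0, "tz": -5, "roll": 0, "grip": -1},
    {"tx": 0, "ty": 0, "tz": -15, "roll": 0, "grip": -1},
    {"tx": 0, "ty": 0, "tz": -30, "roll": 0, "grip": -1},
    {"tx": 0, "ty": 0, "tz": -50, "roll": 0, "grip": -1},
    {"tx": 0, "ty": 0, "tz": -70, "roll": 0, "grip": -1},
    {"tx": 0, "ty": 0, "tz": -90, "roll": 0, "grip": -1},
    {"tx": 0, "ty": 0, "tz": -110, "roll": 0, "grip": -1},
    {"tx": 0, "ty": 0, "tz": -120, "roll": 0, "grip": -1}
  ]
}}

```text
clock: 3.58
ee_pos: [0.4552, 0.2723, 0.1941]
orientation: [3.141, 0.002, -2.933]
force: [-0.0, -0.2, -3.0]
opening: 0.0262
gripper_force: 39.7
```

Call:
{"method": "carry_out", "body": {
  "increments": [
    {"tx": -3, "ty": -8, "tz": 0, "roll": 0, "grip": -1},
    {"tx": -9, "ty": -24, "tz": 0, "roll": 0, "grip": -1},
    {"tx": -17, "ty": -46, "tz": 0, "roll": 0, "grip": -1},
    {"tx": -26, "ty": -70, "tz": 0, "roll": 0, "grip": -1},
    {"tx": -36, "ty": -96, "tz": 0, "roll": 0, "grip": -1},
    {"tx": -46, "ty": -123, "tz": 0, "roll": 0, "grip": -1},
    {"tx": -56, "ty": -150, "tz": 0, "roll": 0, "grip": -1},
    {"tx": -66, "ty": -178, "tz": 0, "roll": 0, "grip": -1}
  ]
}}

```text
clock: 4.25
ee_pos: [0.5564, 0.1095, 0.1901]
orientation: [-3.141, -0.002, -2.932]
force: [0.8, 0.0, -1.9]
opening: 0.0264
gripper_force: 39.7
```

Call:
{"method": "carry_out", "body": {
  "increments": [
    {"tx": -9, "ty": -26, "tz": 0, "roll": 0, "grip": -1},
    {"tx": -18, "ty": -52, "tz": 0, "roll": 0, "grip": -1},
    {"tx": -27, "ty": -76, "tz": 0, "roll": 0, "grip": -1},
    {"tx": -35, "ty": -97, "tz": 0, "roll": 0, "grip": -1},
    {"tx": -42, "ty": -115, "tz": 0, "roll": 0, "grip": -1},
    {"tx": -48, "ty": -130, "tz": 0, "roll": 0, "grip": -1},
    {"tx": -52, "ty": -140, "tz": 0, "roll": 0, "grip": -1},
    {"tx": -54, "ty": -146, "tz": 0, "roll": 0, "grip": -1}
  ]
}}

```text
clock: 4.92
ee_pos: [0.6394, -0.0219, 0.1901]
orientation: [-3.141, -0.001, -2.934]
force: [-1.1, 1.0, -2.4]
opening: 0.0264
gripper_force: 39.7
```

Call:
{"method": "carry_out", "body": {
  "increments": [
    {"tx": 0, "ty": 0, "tz": 0, "roll": 0, "grip": -1},
    {"tx": 0, "ty": 0, "tz": 0, "roll": 0, "grip": -1},
    {"tx": 0, "ty": 0, "tz": 0, "roll": 0, "grip": -1},
    {"tx": 0, "ty": 0, "tz": 0, "roll": 0, "grip": -1},
    {"tx": 0, "ty": 0, "tz": 0, "roll": 0, "grip": -1},
    {"tx": 0, "ty": 0, "tz": 0, "roll": 0, "grip": -1},
    {"tx": 0, "ty": 0, "tz": 0, "roll": 0, "grip": -1},
    {"tx": 0, "ty": 0, "tz": 0, "roll": 0, "grip": -1}
  ]
}}

```text
clock: 5.58
ee_pos: [0.6393, -0.02, 0.1912]
orientation: [-3.142, 0.0, -2.932]
force: [-0.8, 0.3, -2.7]
opening: 0.0263
gripper_force: 39.7
```

Run:
```python
from h import *
s=bot.state(); print(s["clock"],s["ee_pos"].round(4),s["orientation"].round(4),s["q"].round(2),s["force"])
c=cam("wrist"); im=imaging.capture("wrist"); save("w3",im); np.save("w3",im); tops(im,c,.056,235)
```

```text
5.5833 [ 0.6393 -0.02    0.1912] [-3.1416e+00  1.0000e-04 -2.9323e+00] [-0.04  0.56 -0.04  1.57  0.02  1.01  1.7 ] [-0.81212996  0.34076033 -2.68258678]
[192.8 279.7] [ 151  256   88   64 1026] xy [ 0.7644 -0.1246] d 35.2
```

View pics/w3.png

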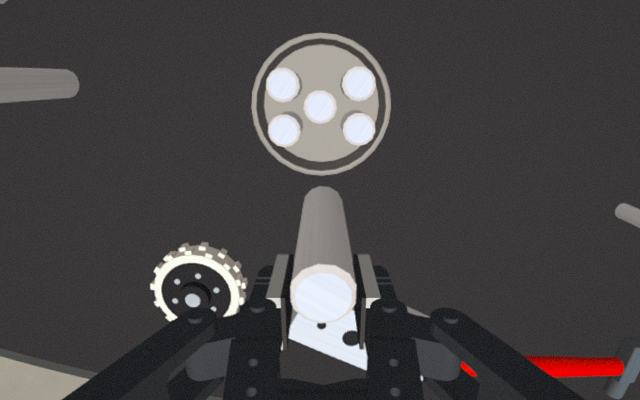

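Wrist view: the tub is at (320,104) with its centre rod at (320,107), the others at (284,84), (359,84), (284,130) and (359,129). The two empty places sit above and below the middle in the image. The held axle hangs upright, its top at (323,297). I'll measure the tub and the held axle in the same camera.

Run:
```python
from h import *
im=np.load("w3.npy"); c=cam("wrist")
g=cv2.cvtColor(im,7)
bw=((im.astype(int)[...,2]>215)).astype(np.uint8); bw[200:]=0; bw=cv2.morphologyEx(bw,2,np.ones((3,3)))
k,l,st,ce=cv2.connectedComponentsWithStats(bw)
for i in range(1,k):
    if st[i,4]>200: print(ce[i].round(1),st[i],unproj(c,[ce[i]],.056)[0][:2].round(4))
# tub rim outer silhouette: outer circle at z .045
out=(g>85).astype(np.uint8); out[183:]=0; out[:,:240]=0; out[:,400:]=0
cnt=max(cv2.findContours(out,0,1)[0],key=cv2.contourArea); P=unproj(c,cnt.reshape(-1,2),.045)[:,:2]
(x,y),r=cv2.minEnclosingCircle((P*1000).astype(np.float32)); print("tub",x,y,r, cv2.boundingRect(cnt))
# held axle
s=bot.state(); print(s["ee_pos"]); off=s["ee_pos"][2]-.0716
print("top exp",proj(c,[[*s["ee_pos"][:2],off+.12]]), "bottom", proj(c,[[*s["ee_pos"][:2],off]]), "far bottom edge", proj(c,[[s["ee_pos"][0]-.014,s["ee_pos"][1]-.003,off]]))
print(g[180:200,322], g[310:330,322]); print(g[215,285:365:2])
top=((im.min(2)>200)).astype(np.uint8); print(np.where(top[297])[0][[0,-1]], im[297,285:365:6].tolist())
```

```text
[281.5  84.1] [267  69  30  31 736] [ 0.5658 -0.0703]
[358.2  82.9] [343  68  31  31 730] [ 0.5518 -0.0087]
[319.4 106.1] [305  91  30  31 724] [ 0.5768 -0.0361]
[358.5 128.7] [344 114  30  30 692] [5.882e-01 2.000e-04]
[283.  130.2] [269 116  29  29 673] [ 0.6028 -0.0623]
tub 577.9821166992188 -34.9185676574707 61.04619216918945 (251, 32, 140, 144)
[ 0.63932943 -0.0200444   0.19125766]
top exp [[323.18666555 297.2322216 ]] bottom [[322.75291874 203.22945526]] far bottom edge [[322.72037488 183.9348362 ]]
[ 60  56  58  60  53  64 101 135 134 133 133 135 133 135 134 133 136 134
 134 136] [241 239 238 237 236 237 238 239 238 240 239 235 208 123  51  51  44  39
  86 194]
[ 54  64  56  60  63  53  61  62 110 142 144 142 141 141 136 143 140 136
 136 135 134 134 130 130 129 127 124 124 121 122  72  56  62  59  61  58
  58  59  60  57]
[156 354] [[27, 26, 33], [218, 212, 209], [232, 239, 251], [234, 241, 252], [231, 238, 250], [231, 237, 249], [233, 241, 253], [235, 242, 253], [234, 241, 253], [230, 236, 249], [228, 235, 247], [224, 228, 234], [34, 31, 32], [32, 37, 29]]
```

Call:
{"method": "carry_out", "body": {
  "increments": [
    {"tx": 6, "ty": 0, "tz": 0, "roll": 0, "grip": -1},
    {"tx": 20, "ty": 0, "tz": 0, "roll": 0, "grip": -1},
    {"tx": 38, "ty": -1, "tz": 0, "roll": 0, "grip": -1},
    {"tx": 58, "ty": -1, "tz": 0, "roll": 0, "grip": -1},
    {"tx": 77, "ty": -2, "tz": 0, "roll": 0, "grip": -1},
    {"tx": 91, "ty": -2, "tz": 0, "roll": 0, "grip": -1},
    {"tx": 99, "ty": -2.4, "tz": 0, "roll": 0, "grip": -1},
    {"tx": 101.5, "ty": -2.4, "tz": 0, "roll": 0, "grip": -1}
  ]
}}

```text
clock: 6.3
ee_pos: [0.5395, -0.044, 0.1915]
orientation: [-3.141, 0.0, -2.933]
force: [1.1, -0.1, -2.5]
opening: 0.026
gripper_force: 39.7
```

Call:
{"method": "carry_out", "body": {
  "increments": [
    {"tx": 0, "ty": 0, "tz": 0, "roll": 0, "grip": -1},
    {"tx": 0, "ty": 0, "tz": 0, "roll": 0, "grip": -1},
    {"tx": 0, "ty": 0, "tz": 0, "roll": 0, "grip": -1},
    {"tx": 0, "ty": 0, "tz": 0, "roll": 0, "grip": -1},
    {"tx": 0, "ty": 0, "tz": 5, "roll": 0, "grip": -1},
    {"tx": 0, "ty": 0, "tz": 15, "roll": 0, "grip": -1},
    {"tx": 0, "ty": 0, "tz": 27, "roll": 0, "grip": -1},
    {"tx": 0, "ty": 0, "tz": 37, "roll": 0, "grip": -1}
  ]
}}

```text
clock: 6.97
ee_pos: [0.5402, -0.0435, 0.1526]
orientation: [3.141, -0.001, -2.932]
force: [0.2, -0.1, -2.6]
opening: 0.0265
gripper_force: 39.7
```

Run:
```python
from h import *
s=bot.state(); print(s["ee_pos"].round(4),s["orientation"].round(3),go(.5404,-.0435,.0776),s["force"])
```

```text
[ 0.5402 -0.0435  0.1526] [ 3.141e+00 -1.000e-03 -2.932e+00] [-0.2 -0.1 75. ] [ 0.16621827 -0.11037869 -2.58796066]
```

Aligned. Commanded z is about 0.1537, so the floor is about 77 mm of travel away.

Call:
{"method": "carry_out", "body": {
  "increments": [
    {"tx": 0, "ty": 0, "tz": 10, "roll": 0, "grip": -1},
    {"tx": 0, "ty": 0, "tz": 22, "roll": 0, "grip": -1},
    {"tx": 0, "ty": 0, "tz": 34, "roll": 0, "grip": -1},
    {"tx": 0, "ty": 0, "tz": 46, "roll": 0, "grip": -1},
    {"tx": 0, "ty": 0, "tz": 57, "roll": 0, "grip": -1},
    {"tx": 0, "ty": 0, "tz": 66, "roll": 0, "grip": -1},
    {"tx": 0, "ty": 0, "tz": 71, "roll": 0, "grip": -1},
    {"tx": 0, "ty": 0, "tz": 73, "roll": 0, "grip": -1}
  ]
}}

```text
clock: 7.63
ee_pos: [0.5402, -0.0435, 0.0803]
orientation: [3.141, -0.001, -2.932]
force: [0.2, 0.6, -2.7]
opening: 0.0265
gripper_force: 39.7
```

Call:
{"method": "carry_out", "body": {
  "increments": [
    {"tx": 0, "ty": 0, "tz": 0, "roll": 0, "grip": -1},
    {"tx": 0, "ty": 0, "tz": 0.5, "roll": 0, "grip": -1},
    {"tx": 0, "ty": 0, "tz": 1, "roll": 0, "grip": -1},
    {"tx": 0, "ty": 0, "tz": 1.5, "roll": 0, "grip": -1},
    {"tx": 0, "ty": 0, "tz": 2, "roll": 0, "grip": -1},
    {"tx": 0, "ty": 0, "tz": 2.5, "roll": 0, "grip": -1},
    {"tx": 0, "ty": 0, "tz": 3, "roll": 0, "grip": -1},
    {"tx": 0, "ty": 0, "tz": 3, "roll": 0, "grip": -1}
  ]
}}

```text
clock: 8.3
ee_pos: [0.5405, -0.0435, 0.0782]
orientation: [3.142, -0.0, -2.932]
force: [0.2, 1.2, -3.2]
opening: 0.0261
gripper_force: 39.7
```

Call:
{"method": "carry_out", "body": {
  "increments": [
    {"tx": 0, "ty": 0, "tz": 0.3, "roll": 0, "grip": -1},
    {"tx": 0, "ty": 0, "tz": 0.6, "roll": 0, "grip": -1},
    {"tx": 0, "ty": 0, "tz": 0.9, "roll": 0, "grip": -1},
    {"tx": 0, "ty": 0, "tz": 1.2, "roll": 0, "grip": -1},
    {"tx": 0, "ty": 0, "tz": 1.2, "roll": 0, "grip": -1},
    {"tx": 0, "ty": 0, "tz": 1.2, "roll": 0, "grip": -1},
    {"tx": 0, "ty": 0, "tz": 1.2, "roll": 0, "grip": -1},
    {"tx": 0, "ty": 0, "tz": 1.2, "roll": 0, "grip": -1}
  ]
}}

```text
clock: 8.97
ee_pos: [0.5411, -0.0435, 0.0776]
orientation: [-3.141, 0.001, -2.932]
force: [-0.5, -0.3, 8.2]
opening: 0.0262
gripper_force: 40.7
```

Contact: the force went from −3 to +8 N at the expected height. I'll release gently.

Call:
{"method": "carry_out", "body": {
  "increments": [
    {"tx": 0, "ty": 0, "tz": 0, "roll": 0, "grip": -0.3},
    {"tx": 0, "ty": 0, "tz": 0, "roll": 0, "grip": -0.2},
    {"tx": 0, "ty": 0, "tz": 0, "roll": 0, "grip": -0.1},
    {"tx": 0, "ty": 0, "tz": 0, "roll": 0, "grip": 0},
    {"tx": 0, "ty": 0, "tz": 0, "roll": 0, "grip": 0.1},
    {"tx": 0, "ty": 0, "tz": 0, "roll": 0, "grip": 0.2},
    {"tx": 0, "ty": 0, "tz": 0, "roll": 0, "grip": 0.3},
    {"tx": 0, "ty": 0, "tz": 0, "roll": 0, "grip": 0.4}
  ]
}}

```text
clock: 9.63
ee_pos: [0.5405, -0.0435, 0.077]
orientation: [-3.142, -0.0, -2.932]
force: [0.2, 0.4, 0.1]
opening: 0.06
gripper_force: 0.0
```

Call:
{"method": "carry_out", "body": {
  "increments": [
    {"tx": 0, "ty": 0, "tz": 0, "roll": 0, "grip": 0.4},
    {"tx": 0, "ty": 0, "tz": -5, "roll": 0, "grip": 0.4},
    {"tx": 0, "ty": 0, "tz": -20, "roll": 0, "grip": 0.4},
    {"tx": 0, "ty": 0, "tz": -45, "roll": 0, "grip": 0.4},
    {"tx": 0, "ty": 0, "tz": -75, "roll": 0, "grip": 0.4},
    {"tx": 0, "ty": 0, "tz": -105, "roll": 0, "grip": 0.4},
    {"tx": 0, "ty": 0, "tz": -130, "roll": 0, "grip": 0.4},
    {"tx": 0, "ty": 0, "tz": -140, "roll": 0, "grip": 0.4}
  ]
}}

```text
clock: 10.3
ee_pos: [0.5417, -0.0436, 0.2208]
orientation: [-3.141, 0.004, -2.933]
force: [0.8, 0.3, 0.5]
opening: 0.0595
gripper_force: 0.0
```

Run:
```python
from h import *
s=bot.state(); print(s["ee_pos"].round(4),s["orientation"].round(3),s["opening"],go(.602,-.290,.213))
im=imaging.capture("scene"); save("s2",cv2.resize(im[130:280,150:400],None,fx=3,fy=3))
```

```text
[ 0.5417 -0.0436  0.2208] [-3.141  0.004 -2.933] 0.05945059861270443 [  -7.9 -253.6    8.1]
```

View pics/s2.png

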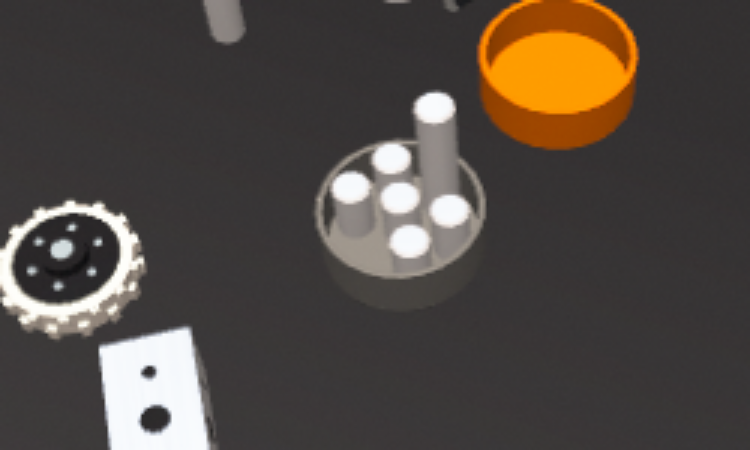

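The crop shows axle 1 upright in the near place, top at (434,107), with the short rods undisturbed. The open place is at about (365,240). On to A2.

Call:
{"method": "carry_out", "body": {
  "increments": [
    {"tx": -1, "ty": -12, "tz": 0, "roll": 0, "grip": 0.4},
    {"tx": -2, "ty": -40, "tz": 0, "roll": 0, "grip": 0.7},
    {"tx": -4, "ty": -78, "tz": 0, "roll": 0, "grip": 1},
    {"tx": -6, "ty": -118, "tz": 0, "roll": 0, "grip": 1},
    {"tx": -8, "ty": -158, "tz": 0, "roll": 0, "grip": 1},
    {"tx": -10, "ty": -198, "tz": 0, "roll": 0, "grip": 1},
    {"tx": -12, "ty": -234, "tz": 0, "roll": 0, "grip": 1},
    {"tx": -13, "ty": -254, "tz": 0, "roll": 0, "grip": 1}
  ]
}}

```text
clock: 11.02
ee_pos: [0.605, -0.2947, 0.2151]
orientation: [-3.141, -0.003, -2.936]
force: [0.0, 0.0, 1.0]
opening: 0.0852
gripper_force: 0.0
```

Call:
{"method": "carry_out", "body": {
  "increments": [
    {"tx": 0, "ty": 0, "tz": 0, "roll": 0, "grip": 1},
    {"tx": 0, "ty": 0, "tz": 0, "roll": 0, "grip": 1},
    {"tx": 0, "ty": 0, "tz": 0, "roll": 0, "grip": 1},
    {"tx": 0, "ty": 0, "tz": 0, "roll": 0, "grip": 1},
    {"tx": 0, "ty": 0, "tz": 0, "roll": 0, "grip": 1},
    {"tx": 0, "ty": 0, "tz": 0, "roll": 0, "grip": 1},
    {"tx": 0, "ty": 0, "tz": 0, "roll": 0, "grip": 1},
    {"tx": 0, "ty": 0, "tz": 0, "roll": 0, "grip": 1}
  ]
}}

```text
clock: 11.68
ee_pos: [0.6061, -0.289, 0.2172]
orientation: [-3.141, 0.0, -2.932]
force: [0.2, -0.2, -0.5]
opening: 0.0853
gripper_force: 0.0
```

Run:
```python
from h import *
s=bot.state(); print(s["ee_pos"].round(4),s["orientation"].round(3),s["q"].round(2))
c=cam("wrist"); im=imaging.capture("wrist"); save("w4",im)
p=proj(c,[[.606,-.2895,.12]])[0]; print(p)
u,v=p.astype(int); b=im[v-50:v+50,u-50:u+50]
bw=(b.astype(int)[...,2]>232).astype(np.uint8); k,l,st,ce=cv2.connectedComponentsWithStats(cv2.morphologyEx(bw,2,np.ones((3,3))))
for i in range(1,k):
    if st[i,4]>150: print(st[i],unproj(c,[ce[i]+[u-50,v-50]],.12)[0])
print(go(.606,-.2895,.0716))
```

```text
[ 0.6061 -0.289   0.2172] [-3.141  0.    -2.932] [ 0.35  0.59  0.02  1.45 -0.01  1.1   2.15]
[322.0934274  192.82063241]
[ 35  38  27  20 384] [ 0.60378082 -0.29260114  0.12      ]
[  0.2  -0.4 145.5]
```

View pics/w4.png

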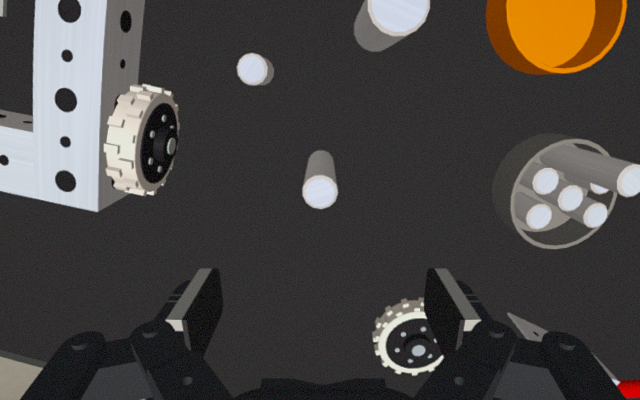

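Wrist view: A2's top is at (320,191) against an expected (322,193), centred between the pads. Thick rod at (397,8) and spare at (252,68) are both clear of the fingers.

Call:
{"method": "carry_out", "body": {
  "increments": [
    {"tx": 0.5, "ty": -1.5, "tz": 15, "roll": 0, "grip": 1},
    {"tx": 0.5, "ty": -1.5, "tz": 40, "roll": 0, "grip": 1},
    {"tx": 0.5, "ty": -1.5, "tz": 65, "roll": 0, "grip": 1},
    {"tx": 0.5, "ty": -1.5, "tz": 90, "roll": 0, "grip": 1},
    {"tx": 0.5, "ty": -1.5, "tz": 114, "roll": 0, "grip": 1},
    {"tx": 0.5, "ty": -1.5, "tz": 131, "roll": 0, "grip": 1},
    {"tx": 0.5, "ty": -1.5, "tz": 141, "roll": 0, "grip": 1},
    {"tx": 0.5, "ty": -1.5, "tz": 145, "roll": 0, "grip": 1}
  ]
}}

```text
clock: 12.4
ee_pos: [0.6052, -0.2905, 0.0706]
orientation: [3.141, -0.002, -2.932]
force: [-0.3, -0.8, 0.1]
opening: 0.0855
gripper_force: 0.0
```

Call:
{"method": "carry_out", "body": {
  "increments": [
    {"tx": 0, "ty": 0, "tz": 0, "roll": 0, "grip": 0.6},
    {"tx": 0, "ty": 0, "tz": 0, "roll": 0, "grip": 0.3},
    {"tx": 0, "ty": 0, "tz": 0, "roll": 0, "grip": 0.1},
    {"tx": 0, "ty": 0, "tz": 0, "roll": 0, "grip": 0},
    {"tx": 0, "ty": 0, "tz": 0, "roll": 0, "grip": -0.1},
    {"tx": 0, "ty": 0, "tz": 0, "roll": 0, "grip": -0.2},
    {"tx": 0, "ty": 0, "tz": 0, "roll": 0, "grip": -0.3},
    {"tx": 0, "ty": 0, "tz": 0, "roll": 0, "grip": -0.4}
  ]
}}

```text
clock: 13.07
ee_pos: [0.6061, -0.291, 0.0725]
orientation: [-3.141, 0.001, -2.932]
force: [-0.6, 0.5, 1.5]
opening: 0.0263
gripper_force: 37.4
```

Call:
{"method": "carry_out", "body": {
  "increments": [
    {"tx": 0, "ty": 0, "tz": 0, "roll": 0, "grip": -0.6},
    {"tx": 0, "ty": 0, "tz": 0, "roll": 0, "grip": -0.8},
    {"tx": 0, "ty": 0, "tz": 0, "roll": 0, "grip": -1},
    {"tx": 0, "ty": 0, "tz": 0, "roll": 0, "grip": -1},
    {"tx": 0, "ty": 0, "tz": 0, "roll": 0, "grip": -1},
    {"tx": 0, "ty": 0, "tz": 0, "roll": 0, "grip": -1},
    {"tx": 0, "ty": 0, "tz": 0, "roll": 0, "grip": -1},
    {"tx": 0, "ty": 0, "tz": 0, "roll": 0, "grip": -1}
  ]
}}

```text
clock: 13.73
ee_pos: [0.6061, -0.291, 0.0724]
orientation: [-3.141, 0.001, -2.933]
force: [-0.0, -0.3, 4.9]
opening: 0.0263
gripper_force: 39.4
```

Call:
{"method": "carry_out", "body": {
  "increments": [
    {"tx": 0, "ty": 0, "tz": -5, "roll": 0, "grip": -1},
    {"tx": 0, "ty": 0, "tz": -15, "roll": 0, "grip": -1},
    {"tx": 0, "ty": 0, "tz": -30, "roll": 0, "grip": -1},
    {"tx": 0, "ty": 0, "tz": -50, "roll": 0, "grip": -1},
    {"tx": 0, "ty": 0, "tz": -70, "roll": 0, "grip": -1},
    {"tx": 0, "ty": 0, "tz": -90, "roll": 0, "grip": -1},
    {"tx": 0, "ty": 0, "tz": -110, "roll": 0, "grip": -1},
    {"tx": 0, "ty": 0, "tz": -120, "roll": 0, "grip": -1}
  ]
}}

```text
clock: 14.4
ee_pos: [0.6065, -0.2912, 0.1952]
orientation: [-3.14, 0.002, -2.932]
force: [0.3, 0.0, -2.8]
opening: 0.0261
gripper_force: 39.7
```

Call:
{"method": "carry_out", "body": {
  "increments": [
    {"tx": -4, "ty": 8, "tz": 0, "roll": 0, "grip": -1},
    {"tx": -10, "ty": 26, "tz": 0, "roll": 0, "grip": -1},
    {"tx": -20, "ty": 50, "tz": 0, "roll": 0, "grip": -1},
    {"tx": -30, "ty": 80, "tz": 0, "roll": 0, "grip": -1},
    {"tx": -41, "ty": 111, "tz": 0, "roll": 0, "grip": -1},
    {"tx": -52, "ty": 142, "tz": 0, "roll": 0, "grip": -1},
    {"tx": -63, "ty": 172, "tz": 0, "roll": 0, "grip": -1},
    {"tx": -73, "ty": 200, "tz": 0, "roll": 0, "grip": -1}
  ]
}}

```text
clock: 15.07
ee_pos: [0.6352, -0.0771, 0.1908]
orientation: [3.141, -0.001, -2.931]
force: [0.4, -0.8, -1.9]
opening: 0.0264
gripper_force: 39.7
```

Call:
{"method": "carry_out", "body": {
  "increments": [
    {"tx": -9, "ty": 24, "tz": 0, "roll": 0, "grip": -1},
    {"tx": -16, "ty": 42, "tz": 0, "roll": 0, "grip": -1},
    {"tx": -20, "ty": 53, "tz": 0, "roll": 0, "grip": -1},
    {"tx": -21, "ty": 57, "tz": 0, "roll": 0, "grip": -1},
    {"tx": -21, "ty": 57, "tz": 0, "roll": 0, "grip": -1},
    {"tx": -21, "ty": 57, "tz": 0, "roll": 0, "grip": -1},
    {"tx": -21, "ty": 57, "tz": 0, "roll": 0, "grip": -1},
    {"tx": -21, "ty": 57, "tz": 0, "roll": 0, "grip": -1}
  ]
}}

```text
clock: 15.73
ee_pos: [0.6443, -0.0215, 0.192]
orientation: [-3.141, -0.0, -2.934]
force: [-0.6, -0.4, -2.7]
opening: 0.0265
gripper_force: 39.7
```

Run:
```python
from h import *
s=bot.state(); c=cam("wrist"); im=imaging.capture("wrist"); save("w5",im); g=cv2.cvtColor(im,7)
p=s["ee_pos"]; print(p.round(4),s["orientation"].round(3),s["force"])
bw=(im.astype(int)[...,2]>215).astype(np.uint8); bw[230:]=0; bw=cv2.morphologyEx(bw,2,np.ones((3,3)))
k,l,st,ce=cv2.connectedComponentsWithStats(bw)
for i in range(1,k):
    if st[i,4]>200: print(ce[i].round(1),st[i,2:],unproj(c,[ce[i]],.056)[0][:2].round(4),unproj(c,[ce[i]],.126)[0][:2].round(4))
off=p[2]-.0724; print("far bottom edge",proj(c,[[p[0]-.0137,p[1]-.0029,off]])); print(g[175:200,322]); r=np.where(g[215,270:380]>95)[0]+270; print(r[[0,-1]])
print(go(.6136,-.0267,.0784))
```

```text
[ 0.6443 -0.0215  0.192 ] [-3.141 -0.    -2.934] [-0.59456425 -0.43718602 -2.70644003]
[321.2  43.7] [  39   40 1180] [ 0.5332 -0.0461] [ 0.5407 -0.0443]
[361.6  77.3] [ 28  30 674] [ 0.5518 -0.0083] [ 0.5551 -0.0151]
[284.6  78.7] [ 28  29 668] [ 0.566 -0.07 ] [ 0.566  -0.0627]
[322.4 100.8] [ 28  29 652] [ 0.577  -0.0359] [ 0.5745 -0.0364]
[361.7 123.4] [ 27  28 614] [0.5883 0.0006] [ 0.5833 -0.0082]
[286.2 125.2] [ 28  28 618] [ 0.603  -0.0619] [ 0.5946 -0.0565]
far bottom edge [[322.77771124 184.09462466]]
[ 55  56  57  48  55  58  52  58  56  52  73 110 129 128 127 129 127 129
 130 128 128 132 131 131 129]
[301 343]
[ 31.2   0.9 113.6]
```

View pics/w5.png

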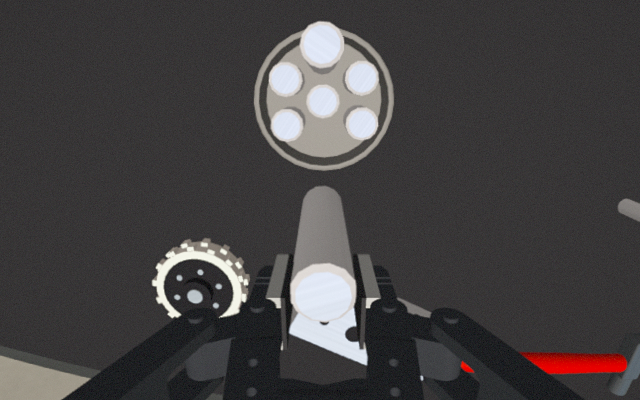

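Wrist view: axle 1's top at (321,44), back-projected to (0.5407,-0.0443), is within 1 mm of its gap. The short rods haven't moved. The held axle hangs straight, and the empty place is below the middle rod in the image. Next I'll shift 32 mm and descend.

Call:
{"method": "carry_out", "body": {
  "increments": [
    {"tx": 4, "ty": 0, "tz": 0, "roll": 0, "grip": -1},
    {"tx": 12, "ty": 0.5, "tz": 0, "roll": 0, "grip": -1},
    {"tx": 22, "ty": 1, "tz": 0, "roll": 0, "grip": -1},
    {"tx": 29, "ty": 1, "tz": 0, "roll": 0, "grip": -1},
    {"tx": 32, "ty": 1, "tz": 0, "roll": 0, "grip": -1},
    {"tx": 32, "ty": 1, "tz": 0, "roll": 0, "grip": -1},
    {"tx": 32, "ty": 1, "tz": 0, "roll": 0, "grip": -1},
    {"tx": 32, "ty": 1, "tz": 0, "roll": 0, "grip": -1}
  ]
}}

```text
clock: 16.45
ee_pos: [0.6132, -0.0255, 0.1921]
orientation: [-3.142, 0.0, -2.932]
force: [0.9, 0.4, -3.0]
opening: 0.026
gripper_force: 39.8
```

Call:
{"method": "carry_out", "body": {
  "increments": [
    {"tx": 0, "ty": 0, "tz": 0, "roll": 0, "grip": -1},
    {"tx": 0, "ty": 0, "tz": 0, "roll": 0, "grip": -1},
    {"tx": 0, "ty": 0, "tz": 0, "roll": 0, "grip": -1},
    {"tx": 0, "ty": 0, "tz": 0, "roll": 0, "grip": -1},
    {"tx": 0, "ty": 0, "tz": 5, "roll": 0, "grip": -1},
    {"tx": 0, "ty": 0, "tz": 15, "roll": 0, "grip": -1},
    {"tx": 0, "ty": 0, "tz": 27, "roll": 0, "grip": -1},
    {"tx": 0, "ty": 0, "tz": 37, "roll": 0, "grip": -1}
  ]
}}

```text
clock: 17.12
ee_pos: [0.6124, -0.0256, 0.1532]
orientation: [3.141, -0.001, -2.932]
force: [-0.0, -0.6, -2.7]
opening: 0.0262
gripper_force: 39.8
```

Run:
```python
from h import *
print(go(.6128,-.0267,.0784))
```

```text
[-0.2 -1.2 74.8]
```

Call:
{"method": "carry_out", "body": {
  "increments": [
    {"tx": 0, "ty": -1, "tz": 10, "roll": 0, "grip": -1},
    {"tx": 0, "ty": -1, "tz": 22, "roll": 0, "grip": -1},
    {"tx": 0, "ty": -1, "tz": 34, "roll": 0, "grip": -1},
    {"tx": 0, "ty": -1, "tz": 46, "roll": 0, "grip": -1},
    {"tx": 0, "ty": -1, "tz": 57, "roll": 0, "grip": -1},
    {"tx": 0, "ty": -1, "tz": 66, "roll": 0, "grip": -1},
    {"tx": 0, "ty": -1, "tz": 71, "roll": 0, "grip": -1},
    {"tx": 0, "ty": -1, "tz": 73, "roll": 0, "grip": -1}
  ]
}}

```text
clock: 17.78
ee_pos: [0.6128, -0.0266, 0.081]
orientation: [3.141, -0.001, -2.932]
force: [-0.3, -0.7, -1.6]
opening: 0.026
gripper_force: 39.7
```

Call:
{"method": "carry_out", "body": {
  "increments": [
    {"tx": 0, "ty": 0, "tz": 0.5, "roll": 0, "grip": -1},
    {"tx": 0, "ty": 0, "tz": 1, "roll": 0, "grip": -1},
    {"tx": 0, "ty": 0, "tz": 1.5, "roll": 0, "grip": -1},
    {"tx": 0, "ty": 0, "tz": 2, "roll": 0, "grip": -1},
    {"tx": 0, "ty": 0, "tz": 2.5, "roll": 0, "grip": -1},
    {"tx": 0, "ty": 0, "tz": 3, "roll": 0, "grip": -1},
    {"tx": 0, "ty": 0, "tz": 3, "roll": 0, "grip": -1},
    {"tx": 0, "ty": 0, "tz": 3, "roll": 0, "grip": -1}
  ]
}}

```text
clock: 18.45
ee_pos: [0.6131, -0.0266, 0.079]
orientation: [-3.142, -0.0, -2.932]
force: [0.6, -0.6, -1.5]
opening: 0.0265
gripper_force: 39.7
```

Call:
{"method": "carry_out", "body": {
  "increments": [
    {"tx": 0, "ty": 0, "tz": 0.3, "roll": 0, "grip": -1},
    {"tx": 0, "ty": 0, "tz": 0.6, "roll": 0, "grip": -1},
    {"tx": 0, "ty": 0, "tz": 0.9, "roll": 0, "grip": -1},
    {"tx": 0, "ty": 0, "tz": 1.2, "roll": 0, "grip": -1},
    {"tx": 0, "ty": 0, "tz": 1.2, "roll": 0, "grip": -1},
    {"tx": 0, "ty": 0, "tz": 1.2, "roll": 0, "grip": -1},
    {"tx": 0, "ty": 0, "tz": 1.2, "roll": 0, "grip": -1},
    {"tx": 0, "ty": 0, "tz": 1.2, "roll": 0, "grip": -1}
  ]
}}

```text
clock: 19.12
ee_pos: [0.6136, -0.0266, 0.0784]
orientation: [-3.141, 0.001, -2.932]
force: [-0.1, 0.7, 6.0]
opening: 0.0263
gripper_force: 40.6
```

Contact at the expected height. Release and retreat.

Call:
{"method": "carry_out", "body": {
  "increments": [
    {"tx": 0, "ty": 0, "tz": 0, "roll": 0, "grip": -0.3},
    {"tx": 0, "ty": 0, "tz": 0, "roll": 0, "grip": -0.2},
    {"tx": 0, "ty": 0, "tz": 0, "roll": 0, "grip": -0.1},
    {"tx": 0, "ty": 0, "tz": 0, "roll": 0, "grip": 0},
    {"tx": 0, "ty": 0, "tz": 0, "roll": 0, "grip": 0.1},
    {"tx": 0, "ty": 0, "tz": 0, "roll": 0, "grip": 0.2},
    {"tx": 0, "ty": 0, "tz": 0, "roll": 0, "grip": 0.3},
    {"tx": 0, "ty": 0, "tz": 0, "roll": 0, "grip": 0.4}
  ]
}}

```text
clock: 19.78
ee_pos: [0.6131, -0.0266, 0.0778]
orientation: [-3.142, -0.0, -2.932]
force: [-0.6, -0.3, 0.5]
opening: 0.0597
gripper_force: 0.0
```

Call:
{"method": "carry_out", "body": {
  "increments": [
    {"tx": 0, "ty": 0, "tz": 0, "roll": 0, "grip": 0.4},
    {"tx": 0, "ty": 0, "tz": -5, "roll": 0, "grip": 0.4},
    {"tx": 0, "ty": 0, "tz": -20, "roll": 0, "grip": 0.4},
    {"tx": 0, "ty": 0, "tz": -45, "roll": 0, "grip": 0.4},
    {"tx": 0, "ty": 0, "tz": -75, "roll": 0, "grip": 0.4},
    {"tx": 0, "ty": 0, "tz": -105, "roll": 0, "grip": 0.4},
    {"tx": 0, "ty": 0, "tz": -130, "roll": 0, "grip": 0.4},
    {"tx": 0, "ty": 0, "tz": -140, "roll": 0, "grip": 0.4}
  ]
}}

```text
clock: 20.45
ee_pos: [0.6143, -0.0267, 0.2219]
orientation: [-3.141, 0.005, -2.933]
force: [-0.1, 0.8, 0.9]
opening: 0.0599
gripper_force: 0.0
```

Run:
```python
from h import *
im=imaging.capture("scene"); save("s3",cv2.resize(im[80:280,150:400],None,fx=3,fy=3)); print(bot.state()["opening"])
c=cam("scene"); print(proj(c,[[.6136,-.0267,.126],[.5414,-.0433,.126]]))
```

```text
0.05947706456627892
[[266.43436437 184.24659308]
 [294.36877375 164.22108782]]
```

View pics/s3.png

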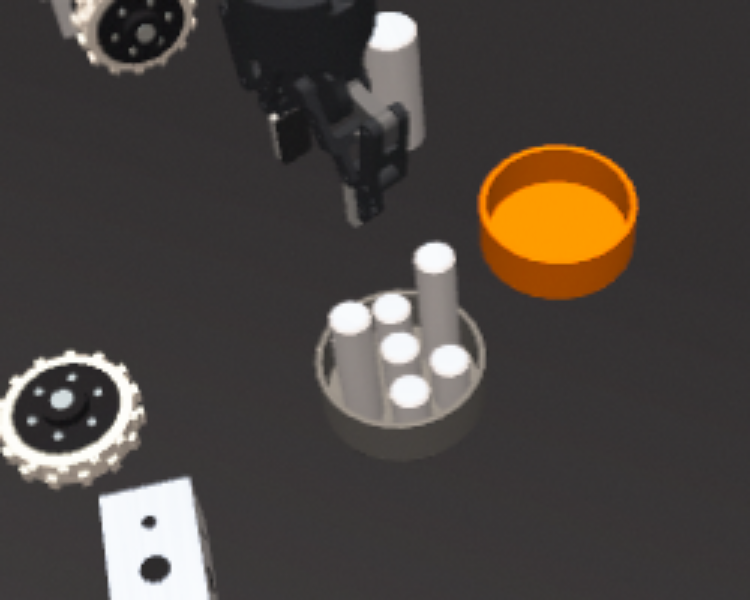

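Both axles stand upright in opposite places. Axle 2's top is at crop (350,318), or (267,186) in the full picture against an expected (266,184). Axle 1's top is at crop (434,257), and the gripper is clear.

```bash
python3 -c "
from workcell import bot
print(bot.finish_job())"
```

```text
the job is handed in; nothing more can be done
None
```

I stood both long axles upright on the tub floor in the two empty places, completing the seven-rod hexagonal cluster, and handed the job in at about 20 s on the clock (limit 67 s).

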